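# Release a tool head with the two-button interlock

## Task

The next steel head for the tip tool is waiting behind the gate of the release rack. Put one fingertip on each of the two yellow buttons, press both all the way down together (never one of them alone) and keep them down until the head has rolled to the lower end of its chute and lies still there, and for a full second more; then let go so that both buttons come back up. Do not touch the head itself, and leave the other things on the counter alone.

Things in the scene. Friction and masses are not known exactly. Their poses are not given: they have to be found in the camera images.
- rack: Release rack fixed to the counter; base plate 200 x 112 mm (x -90 to +110). Down its middle runs a blue chute 30 mm wide between clear walls (56 mm high up to x +30, then 36), falling 1 in 4 towards +x. Beside it, black blocks 56 mm high (52 mm in x, 19 to 48 mm to each side) carry the yellow buttons. Origin: underside, midway between the buttons, which stand at y +32 and -32; z up.
- key_left_top (a point): Centre of the top face of the yellow button on the rack's +y side: a round cap, 26 mm in diameter, standing 14 mm above its black block, top 70 mm above the counter when up (the point moves down with the cap). The two buttons' centres are 64 mm apart.
- key_right_top (a point): The same for the yellow button on the rack's -y side.
- key_left (a joint): Travel of the +y yellow button: 0 up, 0.008 m fully down. Springs back; about 1.5 N starts it, 4.5 N holds it fully down. Each button lowers one red gate blade that spans the whole chute between the buttons; the blades stand 5 mm above its floor and are flush at 0.005 m, so the head rolls only with both well down.
- key_right (a joint): Travel of the -y yellow button, just as for key_left.
- head: Loose steel tool head with a brass band, a roller 22 mm in diameter and 26 mm long lying across the chute, 50 g. Origin at its centre. It waits against the red blades between the two buttons, at x = -8, z = 49 mm in the rack's frame (its top at z = 60). With both blades down it rolls by itself to the end stop, at about x = +83, z = 27 mm, in under two seconds.
- puck: Bystander: loose green stone sharpening puck, 64 mm in diameter, 22 mm high. Origin under its centre.
- ferrules: Bystander: loose clear acrylic ferrule holder 110 x 36 x 30 mm with a row of five ferrules (white, brass, black) in it, up to 48 mm high. Origin under its centre.
- dispenser: Bystander: black tip dispenser fixed to the counter, 60 x 60 mm, 50 mm high, with a low spout to -x and one red button on top. Origin under the centre of its block.
- tip_button (a joint): Travel of the dispenser's red button: 0 up, 0.006 m fully down. Not to be pressed.
- tip_tool: Bystander: loose twist socket tip tool with a blue handle lying on the counter, 127 mm long along its x, 24 mm thick. Origin under its middle.
- chute_end (a point): Inner face of the black end stop at the chute's lower end, on the chute floor: x = +94 mm, z = 12.5 mm in the rack's frame. The released head comes to lie against it.
There are look-alikes about, which are no part of the job. There is more than one size of the head; the job needs the smallest.

How it is judged:
By the outcome, as a careful person would: the job done as asked, in the order asked, and still so for the second after the job is handed in, with the robot touching nothing.
It also fails if it takes over 32 s, if anything falls off the work surface, if the arm or the gripper's body presses on something with over 40 N, if the wrist force passes 120 N, or if a joint passes its speed limit or range.

## Robot

A 7-joint arm with a two-finger parallel gripper is mounted at the origin on the work surface. World frame = base frame: x ahead of the robot, y to its left, z up, the work surface at z = 0. Lengths are in m, angles in rad, forces in N, time in s.
With the tool pointing down it reaches from about 0.4 to 0.925 m from the base axis. Payload 5.6 kg.
Tool frame: the origin (TCP) lies midway between the tips of the shut fingers; the grasp point (between the pads) lies 19 mm behind it; z points along the fingers, y is the direction in which the jaws open and shut (so a half turn about z gives the same grasp; the last joint's range is limited). The gripper opens to 85 mm and grips with 20 to 120 N. Pads are 22 mm wide; open, the fingers measure 114 mm over their backs; the gripper's body (76 mm by 85 mm) begins 54 mm behind the grasp point. The pads swing forward as they close: fully open they stand 13 mm farther back than shut.
Start: joints at [-0.043, 0.468, -0.012, 1.603, 0.006, 1.071, -0.056], TCP at [0.65, -0, 0.231] pointing down, gripper open.
Joint ranges: [-2.53, 2.53], [-0.31, 2.02], [-1.57, 1.55], [0.28, 2.44], [-1.29, 4.43], [0.15, 1.84], [-2.92, 2.92]. Speed limits (rad/s): [2.57, 2.57, 3.14, 3.14, 3.14, 3.14, 3.14].

## Interface

Orientations are given as [roll, pitch, yaw] about the fixed x, y, z axes, in that order (R = Rz(yaw) Ry(pitch) Rx(roll)).
In Python, from rig import manip gives the robot as it stands. The module is installed in compiled form; this text tells all that it offers.
- The arm moves only by the shell command python3 -m inch 'ROWS' [FORCE]. ROWS is JSON, a list that holds one entry, the list of rows, each a list of 7 numbers: the shift along the tool's x, y, z in m, then the turn, a rotation vector about the tool's x, y, z in units of 5 degrees (1.0 is 5 degrees), then the opening, from -1 (shut) to 1 (fully open), so that 0 is half open. A call has 1 to 12 rows; each row is the pose to reach, as a shift and turn from the pose commanded when the call began, along the tool's axes at that moment; what a row does not reach only later rows make up. A row lasts 1/12 s, in which the tool goes at most 41.7 mm and 7.16 degrees, less where a joint would pass 70% of its speed; a pose out of reach is approached as far as the arm can. A call with a gripper value outside its range is refused whole. The fingers move at their own pace and stop on an object; FORCE is the grip in N (left out, the last holds). Time passes only in rows, so rows that repeat a pose let the fingers close. It gives the time, the measured TCP pose, the force and the opening at its end, in the units of the state.
- manip.read_state(): the state, without advancing time (a new reading comes with each control period).
- manip.camera(name): name is "scene" or "side" or "wrist"; returns a dict with "pixels" (480x640x3 uint8, red, green, blue), "camera_matrix" (3x3 intrinsics, pixels), "xyz" and "attitude" of the camera in the world. Camera axes: x right, y down, z forward; pixel columns grow to the right and rows downward; lengths in m; the calibration is good to about 2 mm. The wrist camera is an equidistant fisheye: a pixel r from the principal point sees the ray r / f radians off the axis. A picture is of the moment at which its call begins. There is no depth.
- manip.close_job(): hands the job in, once; it reports no verdict.
Trained networks look in the newest picture that a camera, given by its name, has taken for a name from the list of things; names that differ only in an ending like _2 or _b are one class to them, and where a whole thing is asked for, a point or a joint stands for the part that bears it (a point fixed in the world has none). Each returns a list of dicts, best first, with "p" (0 to 1); they miss things now and then, are a little off and sometimes report something else, mostly with a low value. They report only what shows in the picture. A call takes as long as a camera call. They do not tell look-alikes from the thing itself.
- manip.outline_of(camera, thing): "region" (480x640 bool, what is visible of it) and "bbox" ([centre column, centre row, width, height] in pixels, round what is visible of it).
The state is a dict: "time_s": time; "joint_positions": joint angles; "joint_velocities": joint speeds; "effort": joint torques, N m; "tool_pos": TCP position; "orientation": TCP orientation; "ft_force": force on the tool from outside, world axes, zero at the start; "wrist_torque": the same for the moment, N m; "width": opening from 0.0 (shut) to 1.0 (fully open).
Only numpy, scipy, OpenCV 4.12 (cv2) and the standard library are available. Lean on these libraries where they do the work, as an engineer would, in place of code of your own. Each camera call takes 0.05 s, during which the arm holds its last target. There are 200 camera calls.

## Working session

There is one attempt and no reset: what is moved stays moved. The work goes in short steps, Python scripts to look and compute and a shell command to move; the robot and the scene stay as the last step left them, time stands still between calls to the robot, and variables do not carry over. Pictures are saved under pics/ and viewed, about 8 in all and at most 12, crops included, and the job is handed in when it is done.

```bash
mkdir -p pics
cat > h.py <<'E'
from rig import manip
import numpy as np, cv2
from scipy.spatial.transform import Rotation as R
def rot(a):
    a=np.array(a,float)
    return a if a.shape==(3,3) else (R.from_quat(a).as_matrix() if a.size==4 else R.from_euler('xyz',a).as_matrix())
def ray(c,px):
    K=c['camera_matrix'];v=np.array([(px[0]-K[0][2])/K[0][0],(px[1]-K[1][2])/K[1][1],1]);return rot(c['attitude'])@v
def onz(c,px,z):
    r=ray(c,px);o=np.array(c['xyz']);return o+r*(z-o[2])/r[2]
def proj(c,P):
    q=rot(c['attitude']).T@(np.array(P)-c['xyz']);K=np.array(c['camera_matrix']);u=K@q;return u[:2]/u[2]
E
cat > a.py <<'E'
from h import *
print(manip.read_state())
ims={}
for n in ['scene','side']:
    c=manip.camera(n);ims[n]=c;print(n,c['xyz'],c['attitude'],np.array(c['camera_matrix']).tolist())
    cv2.imwrite(f'pics/{n}0.png',c['pixels'][:,:,::-1])
    for t,z in [('rack',.03),('key_left_top',.066),('key_right_top',.066),('head',.049),('puck',.01),('ferrules',.02),('dispenser',.025),('tip_tool',.012)]:
        for d in manip.outline_of(n,t)[:5]:
            b=d['bbox'];print(n,t,round(d['p'],2),np.round(b,1).tolist(),np.round(onz(c,b[:2],z),3).tolist(),int(d['region'].sum()))
E
python3 a.py
```

```text
{'time_s': 0.0, 'joint_positions': array([-0.04297762,  0.46840814, -0.01160766,  1.60366091,  0.00596742,
        1.07140219, -0.05628827]), 'joint_velocities': array([-5.04466470e-05, -2.08320781e-03,  8.85446688e-05, -4.24333254e-04,
       -8.12520284e-04,  9.60377430e-04,  1.58780851e-03]), 'effort': array([-1.81076980e-04, -5.32374322e+01,  2.12178100e-02, -2.51299274e+01,
        1.13576866e-02,  7.69772858e-03, -1.10212341e-06]), 'tool_pos': array([ 6.49418701e-01, -7.23420785e-05,  2.30302803e-01]), 'orientation': array([-3.13975126e+00,  9.67234576e-05,  1.57071068e+00]), 'ft_force': array([-0.01800747, -0.24478675,  0.34380637]), 'wrist_torque': array([ 0.00770861,  0.00247614, -0.00080725]), 'width': 0.9974158537807818}
scene [ 0.89645428 -0.33435518  0.79468483] [-2.55866614e+00  7.64259394e-04  6.93431953e-01] [[550.3102661863664, 0.0, 314.22727340522056], [0.0, 550.3102661863664, 236.67044507839776], [0.0, 0.0, 1.0]]
scene rack 0.74 [290.9, 253.5, 131.7, 116.6] [0.565, 0.003, 0.03] 7084
scene rack 0.15 [284.4, 234.2, 19.9, 15.0] [0.532, 0.025, 0.03] 209
scene key_left_
[... 1063 characters left out ...]
left_top 0.64 [338.4, 257.6, 12.1, 16.1] [0.55, 0.044, 0.066] 175
side key_right_top 0.66 [343.6, 233.8, 15.2, 12.7] [0.547, -0.018, 0.066] 144
side head 0.72 [266.4, 223.9, 21.7, 23.3] [0.702, -0.043, 0.049] 291
side head 0.7 [427.2, 271.2, 21.5, 23.1] [0.392, 0.04, 0.049] 418
side head 0.67 [334.1, 264.6, 114.5, 72.0] [0.557, 0.047, 0.049] 5307
side head 0.48 [349.4, 249.6, 9.2, 9.1] [0.533, 0.005, 0.049] 80
side puck 0.57 [371.7, 221.2, 31.8, 26.5] [0.497, -0.122, 0.01] 670
side ferrules 0.55 [368.1, 327.4, 67.0, 43.3] [0.486, 0.153, 0.02] 1862
side dispenser 0.87 [280.4, 325.2, 58.4, 61.0] [0.631, 0.173, 0.025] 2330
side tip_tool 0.83 [306.6, 204.1, 54.7, 35.4] [0.642, -0.156, 0.012] 572
```

Run:
```python
import cv2
a=cv2.imread('pics/scene0.png')[150:330,190:430];b=cv2.imread('pics/side0.png')[190:330,250:450]
cv2.imwrite('pics/c1.png',cv2.resize(a,(800,600),interpolation=cv2.INTER_CUBIC))
cv2.imwrite('pics/c2.png',cv2.resize(b,(800,560),interpolation=cv2.INTER_CUBIC))
```

```text
(no output)
```

View pics/c1.png

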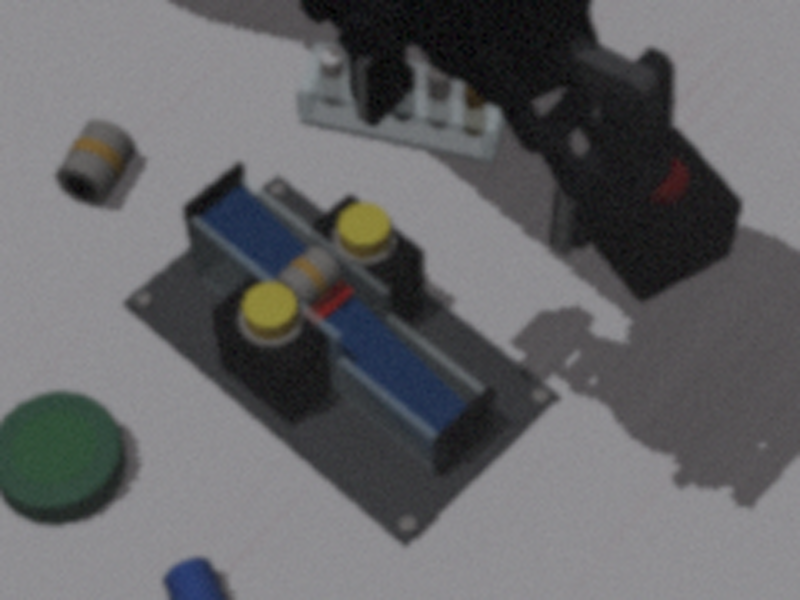

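View pics/c2.png

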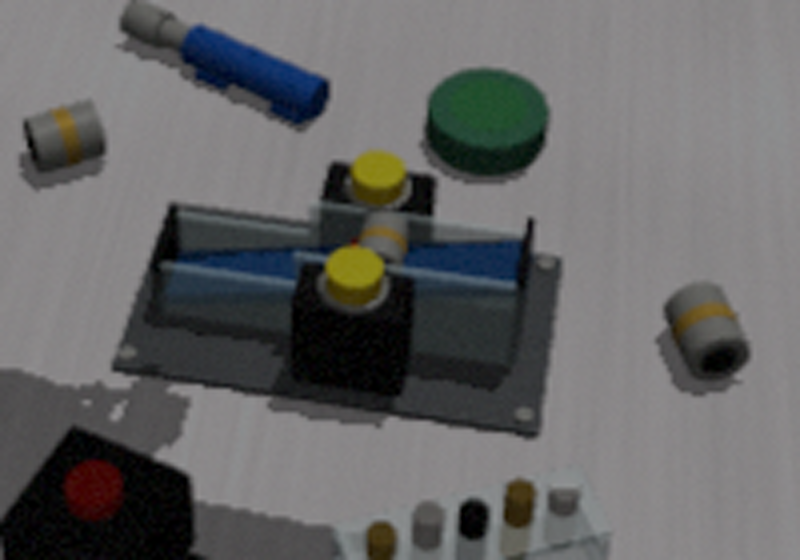

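The crops show the rack with the head waiting at its blades. The chute falls towards world +x, and the yellow caps are at scene px ≈ (299,217) and (271,241), and side px ≈ (338.5,257) and (344.5,233). The other heads lie loose on the counter.

```bash
cat > m.py <<'E'
from h import *
from scipy.optimize import least_squares
from scipy.ndimage import label
C={}
for n in ['scene','side']:
    c=manip.camera(n);C[n]=c
    hsv=cv2.cvtColor(c['pixels'],cv2.COLOR_RGB2HSV)
    m=(abs(hsv[:,:,0].astype(int)-29)<7)&(hsv[:,:,1]>140)&(hsv[:,:,2]>60)
    l,k=label(m)
    for i in range(1,k+1):
        if (l==i).sum()>40:
            y,x=np.where(l==i);print(n,(l==i).sum(),x.mean().round(1),y.mean().round(1),onz(c,(x.mean(),y.mean()),.068).round(4))
# top-face clicks
obs={'scene':[(299.0,217.0),(270.8,240.7)],'side':[(338.3,256.6),(344.3,232.6)]}
for n in obs:
    p=[onz(C[n],q,.07) for q in obs[n]];d=p[0]-p[1];print(n,np.round(p,4).tolist(),'dist',np.linalg.norm(d).round(4),'yaw',np.degrees(np.arctan2(-d[0],d[1])).round(2))
# plate corners
pc={'scene':[((278,178),(-90,56)),((558,398),(110,56)),((406,545),(110,-56)),((124,303),(-90,-56))]}
def res(v):
    r=[]
    for q,(X,Y) in pc['scene']:
        c,s=np.cos(v[2]),np.sin(v[2])
        w=[v[0]+(c*X-s*Y)/1e3,v[1]+(s*X+c*Y)/1e3,.006]
        r+=list(proj(C['scene'],w)-np.array([190+q[0]/3.333-.35,150+q[1]/3.333-.35]))
    return r
s=least_squares(res,[.56,.01,0]);print('rack from plate',s.x[:2],np.degrees(s.x[2]),np.round(s.fun,1))
E
python3 m.py
```

```text
scene 148 298.3 217.8 [0.5466 0.0454 0.068 ]
scene 161 270.3 241.6 [ 0.5426 -0.0175  0.068 ]
side 137 344.1 234.0 [ 0.546  -0.0154  0.068 ]
side 167 338.2 258.2 [0.5497 0.0478 0.068 ]
scene [[0.5474, 0.0463, 0.07], [0.543, -0.0166, 0.07]] dist 0.0631 yaw -3.96
side [[0.5498, 0.0457, 0.07], [0.5458, -0.017, 0.07]] dist 0.0628 yaw -3.63
rack from plate [0.54641413 0.01324876] -3.547816834871261 [ 0.1 -0.6  0.8 -0.3 -0.2  0.6 -0.6  0.1]
```

Both views and the plate fit agree on the rack to about 2 mm: midpoint (0.5465, 0.0145), yaw -3.7°, button spacing 63 mm against a true 64. Next I turn the jaws along the rack's y, set the finger centres 64 mm apart (gap about 49.5 mm) and come down to TCP z ≈ 0.13.

```bash
python3 -m inch '[[[0.0145,-0.103,0,0,0,-17.26,0.165],[0.0145,-0.103,0,0,0,-17.26,0.165],[0.0145,-0.103,0,0,0,-17.26,0.165],[0.0145,-0.103,0.05,0,0,-17.26,0.165],[0.0145,-0.103,0.1,0,0,-17.26,0.165],[0.0145,-0.103,0.1,0,0,-17.26,0.165],[0.0145,-0.103,0.1,0,0,-17.26,0.165],[0.0145,-0.103,0.1,0,0,-17.26,0.165],[0.0145,-0.103,0.1,0,0,-17.26,0.165],[0.0145,-0.103,0.1,0,0,-17.26,0.165],[0.0145,-0.103,0.1,0,0,-17.26,0.165],[0.0145,-0.103,0.1,0,0,-17.26,0.165]]]' 20
cat > l.py <<'E'
from h import *
import sys
s=manip.read_state();print(s['time_s'],s['tool_pos'].round(4),np.degrees(s['orientation']).round(2),s['width'],s['ft_force'].round(2))
M=rot(s['orientation']);print('tool x,y,z in world',M.T.round(4).tolist())
d=np.array([.5465,.0145,s['tool_pos'][2]])-s['tool_pos'];print('shift tool',(M.T@d).round(4))
k=sys.argv[1]
a=manip.camera('side')['pixels'][170:330,240:440];b=manip.camera('wrist')['pixels'];c=manip.camera('scene')['pixels'][150:310,200:400]
im=np.hstack([cv2.resize(a,(400,320)),cv2.resize(c,(400,320))]);
cv2.imwrite(f'pics/l{k}.png',im[:,:,::-1]);cv2.imwrite(f'pics/w{k}.png',b[:,:,::-1])
E
python3 l.py 1
```

```text
time_s: 2.0
tool_pos: [0.5471, 0.0144, 0.1314]
orientation: [-3.142, 0.0, 3.077]
ft_force: [-0.0, 0.1, 0.5]
width: 0.583
2.0 [0.5471 0.0144 0.1314] [-1.8000e+02  1.0000e-02  1.7628e+02] 0.5825715041971387 [-0.04  0.07  0.46]
tool x,y,z in world [[-0.9979, 0.0648, -0.0002], [0.0648, 0.9979, -0.0001], [0.0002, -0.0001, -1.0]]
shift tool [ 0.0006  0.0001 -0.    ]
```

View pics/l1.png

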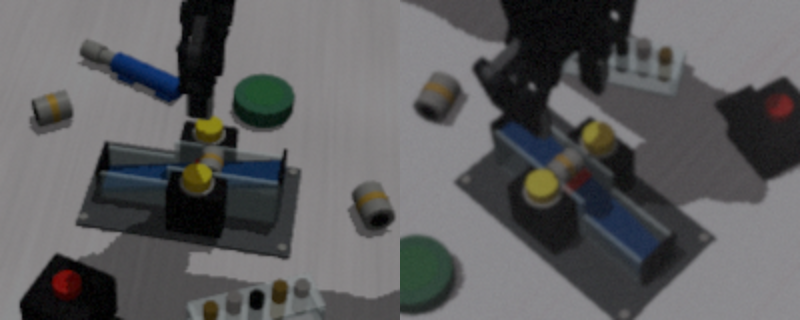

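View pics/w1.png

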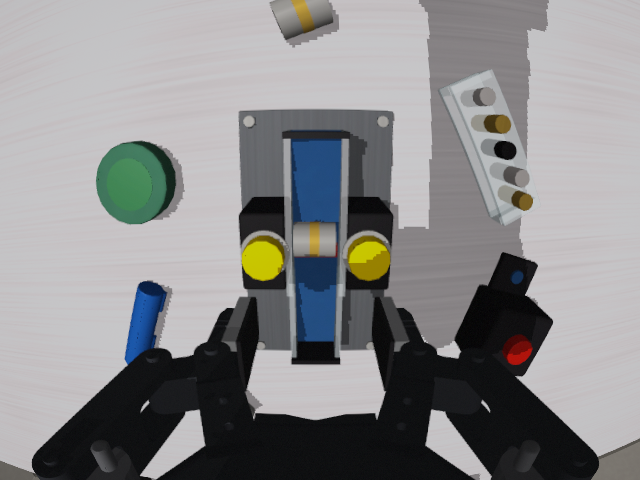

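The wrist view shows both caps level, at px (264,258) and (369,258), midway between the fingers, so the yaw is good. Now I measure the caps with the fisheye model.

```bash
cat > w.py <<'E'
from h import *
from scipy.ndimage import label
c=manip.camera('wrist');K=np.array(c['camera_matrix']);M=rot(c['attitude']);o=np.array(c['xyz'])
print(o,K[0],K[1,2])
def fray(u,v):
    a=np.array([u-K[0,2],v-K[1,2]]);r=np.hypot(*a);t=r/K[0,0];return M@np.r_[a/r*np.sin(t),np.cos(t)]
def fz(u,v,z):
    r=fray(u,v);return o+r*(z-o[2])/r[2]
hsv=cv2.cvtColor(c['pixels'],cv2.COLOR_RGB2HSV)
m=(abs(hsv[:,:,0].astype(int)-29)<5)&(hsv[:,:,1]>180)&(hsv[:,:,2]>90)
l,k=label(m);P=[]
for i in range(1,k+1):
    if (l==i).sum()>800:
        e=cv2.fitEllipse(cv2.convexHull(np.argwhere(l==i)[:,::-1].astype(np.float32)))
        p=fz(*e[0],.070);P.append(p);print(e,(l==i).sum(),p.round(4))
d=P[0]-P[1];print('dist',np.linalg.norm(d),'mid',(P[0]+P[1])/2)
def fp(X):
    q=M.T@(np.array(X)-o);t=np.arctan2(np.hypot(q[0],q[1]),q[2]);return K[:2,2]+K[0,0]*t*q[:2]/np.hypot(q[0],q[1])
s=manip.read_state();T=rot(s['orientation'])
for zz in (0,-.005,-.01):
  print(zz,[fp(s['tool_pos']+T@[x,y,zz]).round(0).tolist() for x,y in [(-.011,.0248),(.011,.0248),(-.011,-.0248),(.011,-.0248)]])
E
python3 w.py
python3 - <<'E'
import cv2
a=cv2.imread('pics/w1.png')[230:420,200:440];cv2.imwrite('pics/w1c.png',cv2.resize(a,(758,600)))
E
```

```text
[0.46661211 0.02037603 0.27411465] [371.64829954   0.         314.89838781] 240.28747697179074
((368.24896240234375, 257.4872131347656), (42.25838088989258, 44.34246063232422), 153.28564453125) 1468 [0.546 0.046 0.07 ]
((262.6227111816406, 259.09869384765625), (41.5699577331543, 44.89847946166992), 7.567070960998535) 1446 [ 0.5423 -0.0164  0.07  ]
dist 0.062482176522437725 mid [0.54416414 0.01478688 0.07      ]
0 [[369.0, 335.0], [372.0, 291.0], [260.0, 335.0], [257.0, 291.0]]
-0.005 [[371.0, 341.0], [374.0, 297.0], [259.0, 341.0], [255.0, 297.0]]
-0.01 [[372.0, 347.0], [376.0, 302.0], [257.0, 347.0], [254.0, 302.0]]
```

View pics/w1c.png

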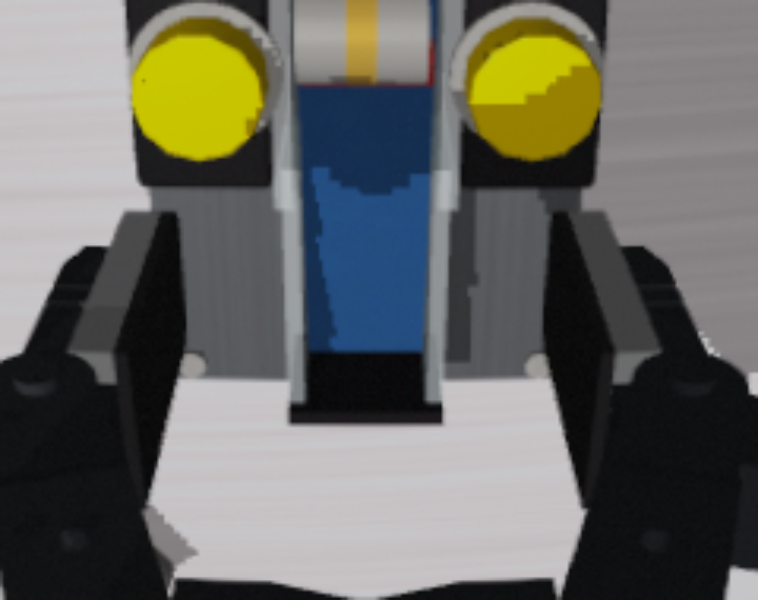

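The pad tips are only about 6.5 mm thick and sit about 5 mm behind the TCP. I therefore open the gripper a little more (gap ≈ 57 mm, which puts the tip centres about 64 mm apart) and hover just above the caps.

```bash
python3 -m inch '[[[0.001,0,0.02,0,0,0,0.35],[0.001,0,0.035,0,0,0,0.35],[0.001,0,0.045,0,0,0,0.35],[0.001,0,0.051,0,0,0,0.35],[0.001,0,0.056,0,0,0,0.35],[0.001,0,0.056,0,0,0,0.35],[0.001,0,0.056,0,0,0,0.35]]]'; python3 l.py 2
python3 - <<'E'
import cv2,numpy as np
a=cv2.imread('pics/w2.png')[220:420,200:440];b=cv2.imread('pics/l2.png')[60:260,:]
cv2.imwrite('pics/m2.png',np.vstack([cv2.resize(a,(480,400)).copy() if 0 else np.hstack([cv2.resize(a,(480,400)),np.zeros((400,320,3),np.uint8)]),b]))
E
```

```text
time_s: 2.78
tool_pos: [0.5463, 0.0147, 0.0755]
orientation: [3.142, 0.0, 3.07]
ft_force: [-0.9, -0.0, -0.7]
width: 0.675
2.7833 [0.5463 0.0147 0.0755] [1.8000e+02 2.0000e-02 1.7592e+02] 0.6747409658517428 [-0.93 -0.01 -0.73]
tool x,y,z in world [[-0.9975, 0.0711, -0.0004], [0.0711, 0.9975, 0.0], [0.0004, 0.0, -1.0]]
shift tool [-0.0002 -0.0002  0.    ]
```

View pics/m2.png

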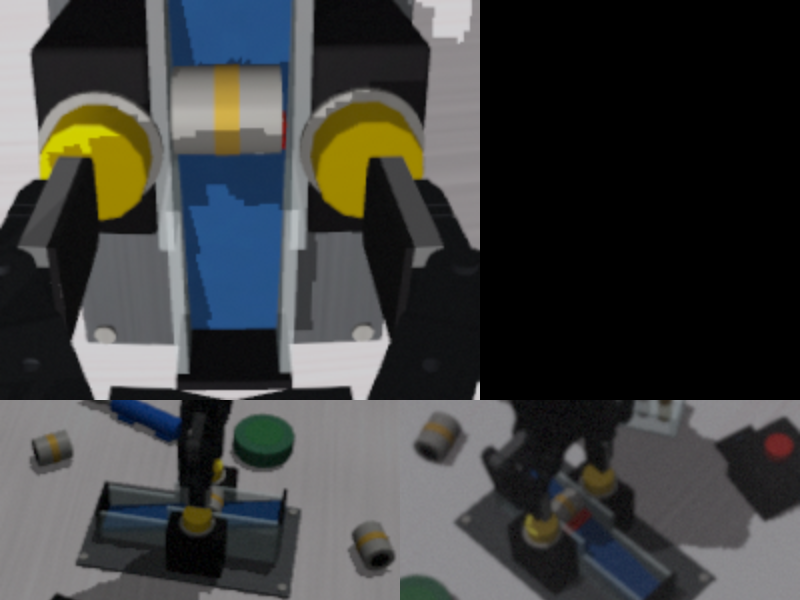

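Both fingertips hover about 1 cm above the caps, centred across y. They sit a few mm far in x, so I shift 2 mm towards the base and press both in one ramp, holding at about full depth.

```bash
python3 -m inch '[[[0.002,0,0.004,0,0,0,0.35],[0.002,0,0.008,0,0,0,0.35],[0.002,0,0.011,0,0,0,0.35],[0.002,0,0.014,0,0,0,0.35],[0.002,0,0.017,0,0,0,0.35],[0.002,0,0.019,0,0,0,0.35],[0.002,0,0.019,0,0,0,0.35]]]'
```

```text
time_s: 3.52
tool_pos: [0.5439, 0.0146, 0.0574]
orientation: [-3.141, -0.001, 3.071]
ft_force: [-4.8, -1.8, 14.1]
width: 0.676
```

```bash
python3 -m inch '[[[0,0,0.001,0,0,0,0.35],[0,0,0.002,0,0,0,0.35],[0,0,0.002,0,0,0,0.35]]]'; python3 l.py 3
python3 - <<'E'
import cv2,numpy as np
a=cv2.imread('pics/w3.png')[160:420,160:480];b=cv2.imread('pics/l3.png')[60:260,:]
cv2.imwrite('pics/m3.png',np.vstack([np.hstack([cv2.resize(a,(480,390)),np.zeros((390,320,3),np.uint8)]),b]))
E
```

```text
time_s: 3.77
tool_pos: [0.5439, 0.0146, 0.0573]
orientation: [-3.14, -0.0, 3.071]
ft_force: [-10.9, -1.4, 30.8]
width: 0.672
3.7667 [0.5439 0.0146 0.0573] [-1.7990e+02 -2.0000e-02  1.7593e+02] 0.6717949749496148 [-10.89  -1.36  30.75]
tool x,y,z in world [[-0.9975, 0.0709, 0.0003], [0.0709, 0.9975, -0.0017], [-0.0004, -0.0017, -1.0]]
shift tool [-0.0026  0.0001 -0.    ]
```

View pics/m3.png

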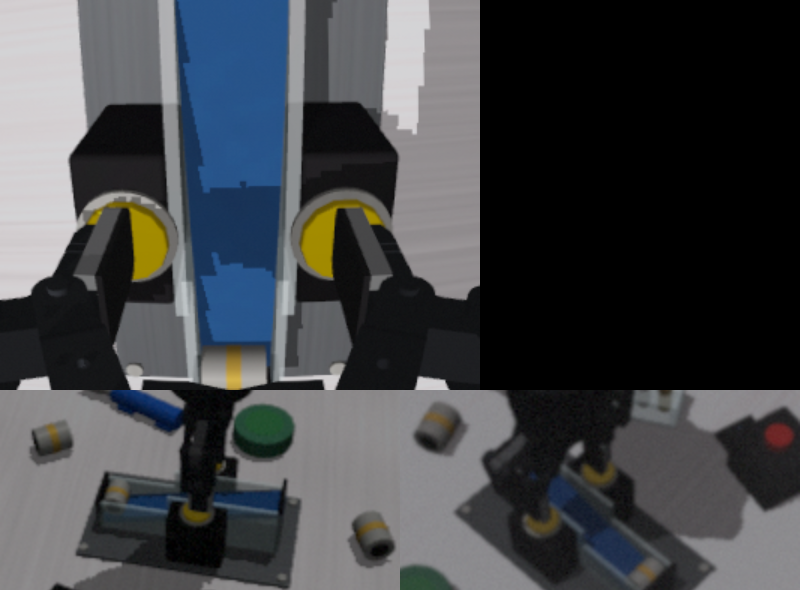

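Both caps are bottomed: force rose to 31 N with no further travel. The head has rolled to the end stop. I keep holding, eased by half a millimetre.

```bash
H='x'; python3 -m inch '[[[0,0,-0.0005,0,0,0,0.35],[0,0,-0.0005,0,0,0,0.35],[0,0,-0.0005,0,0,0,0.35],[0,0,-0.0005,0,0,0,0.35],[0,0,-0.0005,0,0,0,0.35],[0,0,-0.0005,0,0,0,0.35],[0,0,-0.0005,0,0,0,0.35],[0,0,-0.0005,0,0,0,0.35],[0,0,-0.0005,0,0,0,0.35],[0,0,-0.0005,0,0,0,0.35],[0,0,-0.0005,0,0,0,0.35],[0,0,-0.0005,0,0,0,0.35]]]'
cat > hd.py <<'E'
from h import *
import time
for n in ['side','scene']:
    c=manip.camera(n)
    for d in manip.outline_of(n,'head')[:5]:
        print(n,round(d['p'],2),np.round(d['bbox'],1),onz(c,d['bbox'][:2],.027).round(4))
a=np.deg2rad(-3.8);R2=np.array([[np.cos(a),-np.sin(a)],[np.sin(a),np.cos(a)]])
print('expected head',np.array([.5462,.0146])+R2@[.083,0])
E
python3 hd.py
python3 -m inch '[[[0,0,0,0,0,0,0.35],[0,0,0,0,0,0,0.35],[0,0,0,0,0,0,0.35],[0,0,0,0,0,0,0.35],[0,0,0,0,0,0,0.35],[0,0,0,0,0,0,0.35],[0,0,0,0,0,0,0.35],[0,0,0,0,0,0,0.35],[0,0,0,0,0,0,0.35],[0,0,0,0,0,0,0.35],[0,0,0,0,0,0,0.35],[0,0,0,0,0,0,0.35]]]'
python3 hd.py
python3 -m inch '[[[0,0,0,0,0,0,0.35],[0,0,0,0,0,0,0.35],[0,0,0,0,0,0,0.35],[0,0,0,0,0,0,0.35],[0,0,0,0,0,0,0.35],[0,0,0,0,0,0,0.35],[0,0,0,0,0,0,0.35],[0,0,0,0,0,0,0.35],[0,0,0,0,0,0,0.35],[0,0,0,0,0,0,0.35],[0,0,0,0,0,0,0.35],[0,0,0,0,0,0,0.35]]]'
```

```text
time_s: 4.92
tool_pos: [0.5439, 0.0146, 0.0573]
orientation: [-3.14, -0.0, 3.071]
ft_force: [-9.2, -1.2, 27.3]
width: 0.672
side 0.73 [427.1 273.4  22.5  25.2] [0.3881 0.025  0.027 ]
side 0.71 [267.3 222.6  21.2  19. ] [ 0.7087 -0.0703  0.027 ]
side 0.64 [299.2 248.9  11.4  12.4] [ 0.6307 -0.0049  0.027 ]
scene 0.89 [221.8 198.4  29.   26.9] [0.3966 0.0129 0.027 ]
scene 0.77 [330.4 345.3  24.9  23.4] [ 0.7138 -0.0781  0.027 ]
scene 0.7 [324.  270.8  14.3  12.2] [0.6265 0.0141 0.027 ]
scene 0.25 [297.8 221.1  15.8  13.8] [0.5306 0.0611 0.027 ]
expected head [0.62901752 0.00909927]
time_s: 6.12
tool_pos: [0.5439, 0.0146, 0.0573]
orientation: [-3.14, -0.0, 3.071]
ft_force: [-9.0, -0.5, 26.3]
width: 0.674
side 0.86 [427.6 271.7  21.4  20.8] [0.3872 0.0207 0.027 ]
side 0.74 [266.7 225.1  23.   20.5] [ 0.7082 -0.0628  0.027 ]
scene 0.89 [219.5 197.1  27.   26.1] [0.3914 0.0123 0.027 ]
scene 0.7 [331.3 346.6  29.2  22.5] [ 0.7161 -0.0789  0.027 ]
scene 0.69 [324.6 271.1  13.5  14.5] [0.6276 0.0143 0.027 ]
expected head [0.62901752 0.00909927]
time_s: 7.32
tool_pos: [0.5439, 0.0146, 0.0573]
orientation: [-3.14, -0.0, 3.071]
ft_force: [-9.6, -0.5, 27.7]
width: 0.669
```

The head rests at the end stop (measured x ≈ 0.627–0.631, expected 0.629) and has been still for over 2 s. I release straight up.

```bash
python3 -m inch '[[[0,0,-0.006,0,0,0,0.35],[0,0,-0.014,0,0,0,0.35],[0,0,-0.025,0,0,0,0.35],[0,0,-0.045,0,0,0,0.35],[0,0,-0.07,0,0,0,0.35],[0,0,-0.09,0,0,0,0.35],[0,0,-0.1,0,0,0,0.35],[0,0,-0.1,0,0,0,0.35],[0,0,-0.1,0,0,0,0.35]]]'; python3 l.py 4; python3 w.py | head -4; python3 hd.py
python3 - <<'E'
import cv2,numpy as np
a=cv2.imread('pics/w4.png')[80:400,100:540];b=cv2.imread('pics/l4.png')[60:260,:]
cv2.imwrite('pics/m4.png',np.vstack([np.hstack([cv2.resize(a,(536,390)),np.zeros((390,264,3),np.uint8)]),b]))
E
```

```text
time_s: 8.07
tool_pos: [0.5439, 0.0145, 0.1547]
orientation: [-3.141, 0.0, 3.07]
ft_force: [-1.0, 0.2, -0.3]
width: 0.673
8.0667 [0.5439 0.0145 0.1547] [-1.7999e+02  2.0000e-02  1.7593e+02] 0.6734075590428117 [-1.04  0.21 -0.33]
tool x,y,z in world [[-0.9975, 0.071, -0.0003], [0.071, 0.9975, -0.0002], [0.0003, -0.0002, -1.0]]
shift tool [-0.0026  0.0002  0.    ]
[0.46293496 0.0204356  0.29635045] [371.64829954   0.         314.89838781] 240.28747697179074
((363.7394714355469, 251.8549346923828), (37.67024230957031, 41.19602966308594), 159.12298583984375) 1203 [0.546  0.0462 0.07  ]
((267.1953430175781, 253.4442901611328), (37.58071517944336, 40.34428787231445), 4.444447994232178) 1170 [ 0.5426 -0.0166  0.07  ]
dist 0.06285335248278359 mid [0.5443157  0.01478207 0.07      ]
side 0.85 [426.2 271.6  21.9  24. ] [0.3897 0.0208 0.027 ]
side 0.63 [300.3 248.6  13.6   7.9] [ 0.6288 -0.006   0.027 ]
side 0.53 [267.2 223.4  18.8  18.9] [ 0.7083 -0.0679  0.027 ]
scene 0.95 [221.1 197.6  23.1  24.8] [0.3944 0.0134 0.027 ]
scene 0.94 [330.6 347.5  25.7  24.2] [ 0.7162 -0.0806  0.027 ]
scene 0.66 [323.6 271.7  17.5  13.8] [0.627  0.0124 0.027 ]
scene 0.46 [207.6 287.6  41.8  38.7] [ 0.5047 -0.1266  0.027 ]
expected head [0.62901752 0.00909927]
```

View pics/m4.png

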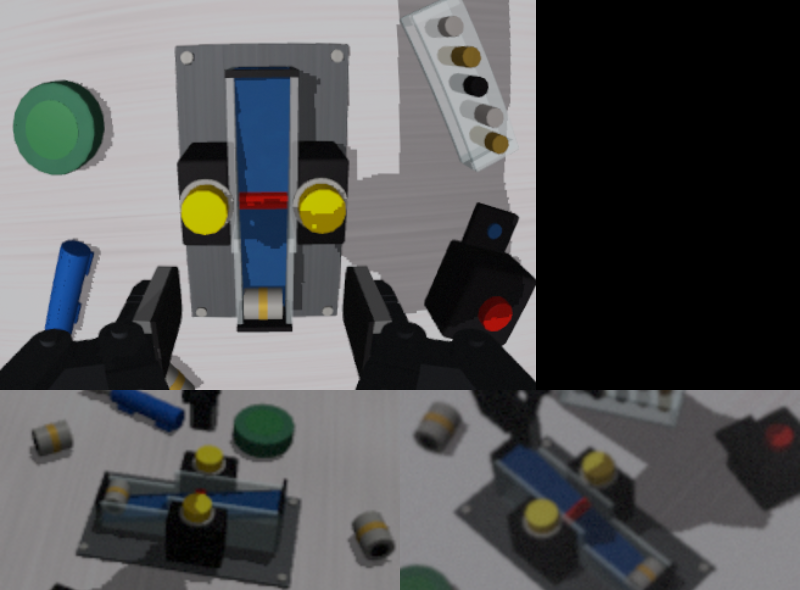

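Both buttons are up with the red blades raised, the head lies at the lower end stop, the bystanders have not moved, and the robot touches nothing. I hand the job in.

```bash
python3 -c "
from rig import manip
print(manip.close_job())"
```

```text
the job is handed in; nothing more can be done
None
```

The head is released and lies against the lower end stop, both buttons are back up, and the job is handed in at about 8 s on the robot's clock.

- **Press:** I put one fingertip on each yellow button and pressed both down level in one motion. At full depth the force rose from 14 N to 31 N with no further travel, so both were bottomed.
- **Hold:** The head was already at the end of its chute when I looked at 3.8 s. I kept both buttons down until about 7.3 s, at roughly 27 N, then lifted straight up.
- **Last checks:** The final pictures show both caps and the red blades up and the bystanders where they were. The wrist force is near zero, with the fingers about 9 cm above the caps. The head is at x ≈ 0.627–0.629, against an expected 0.629.
- **Disagreements:** The side and scene views placed the head up to 19 mm apart in y. I put that down to partly hidden outlines, because the pictures show it in the chute against the stop. The side view also missed the head in one reading. The views put the rack's x between 0.544 and 0.548, and the wrist view suggested the fingertips stood a few mm off the cap centres along the chute, so I shifted 2 mm. Button travel was judged only from force and pictures.

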